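# Lower the press's side leaf and stage the neem ring on it

### The job

Swing the folded-up steel leaf of the hand press over past vertical and lower it gently until it lies level on its stop, without letting it fall. Then lay the turned neem ring flat on the leaf, wholly within the dark round pad, setting it down rather than dropping it. Leave the scoop, the mallet and the brass washers where they are.

Things in the scene. Friction and masses are not known exactly. Their poses are not given: they have to be found in the camera images.
- press: Dark cast-iron hand press, fixed. Origin: on the bench below the middle of the leaf's hinge edge; x axis parallel to the hinge, z up. The frame is on its -y side: base 150 mm wide, 335 mm long; anvil top at 70 mm; ram and handwheel (134 mm across, top at 370 mm) 200 mm to -y. Two rubber-padded stop brackets stick out 90 mm to +y, 64 mm high. The leaf opens to +y.
- hinge (a point): Middle of the leaf's hinge axis, fixed on the press, 8 mm to the press's +y and 67 mm above the bench. The axis runs along the press's x.
- leaf (a joint): Angle of the leaf, rad: 0 = folded up, leaning 0.21 past vertical towards the frame (-y); 0.21 = upright; 1.78 = level on its stop, to the press's +y, top flush with the anvil. Starts at 0 to 0.12. Steel plate 120 mm wide, 145 long, 6 thick, 0.42 kg. Hinge friction 0.06 N m: it stays put within about 0.1 of upright, further over it falls unless held.
- leaf_lug (a point): Centre of the brass grip at the leaf's free end: a barrel 18 mm in diameter, 24 mm long parallel to the hinge, with flat ends, on a 10 mm wide neck. 185 mm from the hinge axis (35 mm beyond the plate), mid-width. Pinched on its flat ends from above, it turns between the fingers as the leaf swings. 67 mm above the bench when the leaf is level.
- leaf_pad (a point): Centre of the dark round pad (82 mm diameter, flush) on the leaf's top face, 85 mm from the hinge. Its z axis is the normal of that face: up when the leaf is level, and then this point is 70 mm above the bench.
- ring: Turned neem-wood ring, light brown, lying flat on the bench: 58 mm outside, 36 mm hole, 26 mm high, about 40 g. Origin: centre of its underside.
- ring_mid (a point): Centre of the ring, 13 mm above its underside.
- scoop: Horn-coloured acrylic scoop, 120 mm long along its y, 46 mm wide, 24 mm high; origin under its middle. Leave alone.
- mallet: Walnut mallet lying on the bench, head 50 x 90 x 50 mm, handle 160 mm along its x; origin under the head's middle. Leave alone.
- washer0: Brass washer, 28 mm across, 4 mm thick, flat on the bench; origin under its centre. Leave alone.
- washer1: Brass washer, 28 mm across, 4 mm thick, flat on the bench; origin under its centre. Leave alone.
- washer2: Brass washer, 28 mm across, 4 mm thick, flat on the bench; origin under its centre. Leave alone.
Mind the look-alikes: they are no part of the job. Several things have the shape of the ring; the one meant has the colours described above.

How it is judged:
On the way:
1. the leaf lies on its stop (value of joint leaf above 1.74 rad and velocity of joint leaf below 0.1 rad/s), for 0.2 s.
At the end, for the whole second after the job is handed in: The leaf lies level on its stop (joint above 1.74 rad); the neem ring lies flat and at rest on the leaf's top face, its centre within 13 mm of the pad's centre (so wholly within the pad, 1 mm over at most); everything is released (value of joint leaf above 1.74 rad and horizontal distance between ring_mid and leaf_pad below 0.013 m and z of ring_mid in the frame of leaf_pad between 0.009 and 0.017 m and (angle between ring's own z axis and vertical below 0.08 rad or angle between ring's own z axis and vertical above 3.06 rad) and linear speed of ring below 0.02 m/s); the robot touches nothing.
It fails at once if the leaf falls or is slammed: it opens faster than 2.5 rad/s past 0.9 rad (value of joint leaf above 0.9 rad and velocity of joint leaf above 2.5 rad/s).
It fails at once if the ring is dropped or thrown: out of the fingers it moves faster than 0.6 m/s (contact force between the fingers and ring below 0.2 N and linear speed of ring above 0.6 m/s).
It fails at once if the scoop, the mallet or a washer is moved more than 25 mm (distance of any of scoop, mallet, washer0, washer1, washer2 from where it was at the start of the episode above 0.025 m).
It also fails if it takes over 64 s, if anything falls off the work surface, if the arm or the gripper's body presses on something with over 40 N, if the wrist force passes 120 N, or if a joint passes its speed limit or range.

### The arm

A 6-joint arm with a two-finger parallel gripper is mounted at the origin on the work surface. World frame = base frame: x ahead of the robot, y to its left, z up, the work surface at z = 0. Lengths are in m, angles in rad, forces in N, time in s.
With the tool pointing down it reaches from about 0.35 to 1 m from the base axis. Payload 7.1 kg.
Tool frame: the origin (TCP) lies at the very end of the fingers, on their centre line; the grasp point (between the pads) lies 19 mm behind it; z points along the fingers, x is the direction in which the jaws open and shut, and the axes are right-handed (so a half turn about z gives the same grasp; the last joint's range is limited). The gripper opens to 85 mm and grips with 20 to 120 N. Pads are 22 mm wide; open, the fingers measure 114 mm over their backs; the gripper's body (76 mm by 85 mm) begins 54 mm behind the grasp point. The pads swing forward as they close: fully open they stand 13 mm farther back than shut.
Start: joints at [1.298, 0.423, 1.63, -0, 1.089, -0.019], TCP at [0.157, 0.605, 0.231] pointing down, gripper open.
Joint ranges: [-3, 3], [-0.9, 2.11], [0.09, 2.58], [-1.31, 4.45], [0.11, 2.69], [-2.54, 2.54]. Speed limits (rad/s): [2.39, 2.39, 3.01, 3.14, 3.14, 3.14].

### API

Orientations are given as a rotation vector (axis times angle).
In Python, from plant import * gives the robot as it stands.
- The arm moves only by the tool step_arm, never from a script. Its argument "series" is one flat list of numbers, 7 for each row, row after row: the shift along the tool's x, y, z in cm, then the turn, a rotation vector about the tool's x, y, z in rad, then the opening, from -1 (shut) to 1 (fully open). A call has exactly 5 rows; each row is the pose to reach, as a shift and turn from the pose measured when the call began, along the tool's axes at that moment; what a row does not reach only later rows make up. A row lasts 1/8 s, in which the tool goes at most 62.5 mm and 10.7 degrees, less where a joint would pass 70% of its speed; a pose out of reach is approached as far as the arm can. A call with a gripper value outside its range is refused whole. The fingers move at their own pace and stop on an object; "squeeze" is the grip in N (left out, the last holds). Time passes only in rows, so rows that repeat a pose let the fingers close, or fill a call up. It gives the time, the measured TCP pose, the force and the opening at its end, in the units of the state.
- read_state(): the state, without advancing time (a new reading comes with each control period).
- capture(name): name is "side" or "top"; returns a dict with "frame" (480x640x3 uint8, red, green, blue), "range_z" (480x640 float32, m along the optical axis (not along the pixel's ray), 0 where there is no reading), "fx", "fy", "cx", "cy" (pixels), "k1" (the pictures are not rectified: a ray, as slopes to the right and down, at radius r is drawn at 1 + k1 r^2 times it, then the intrinsics apply), "R" (3x3) and "t" (3): a world point X has camera coordinates R X + t. Camera axes: x right, y down, z forward; pixel columns grow to the right and rows downward; lengths in m; the calibration is good to about 2 mm. A picture is of the moment at which its call begins.
- job_done(): hands the job in, once; it reports no verdict.
The state is a dict: "time_s": time; "qpos": joint angles; "joint_velocities": joint speeds; "effort": joint torques, N m; "eef_pos": TCP position; "tool_rot": TCP orientation; "ft_force": force on the tool from outside, world axes, zero at the start; "ft_torque": the same for the moment, N m; "opening": finger opening in m.
Only numpy, scipy, OpenCV 4.12 (cv2) and the standard library are available. Lean on these libraries where they do the work, as an engineer would, in place of code of your own. Each camera call takes 0.05 s, during which the arm holds its last target.

## Working session

There is one attempt and no reset: what is moved stays moved. The work goes in short steps, Python scripts to look and compute and a tool call to move; the robot and the scene stay as the last step left them, time stands still between calls to the robot, and variables do not carry over. Pictures are saved under pics/ and viewed, and the job is handed in when it is done.

Besides the shell and the picture viewer there is one more tool, called after "Request:" as name(argument=value, ...) on one line, values as JSON. step_arm: Moves the arm, as the interface text tells. Its arguments: {"type":"object","properties":{"series":{"type":"array","items":{"type":"number"}},"squeeze":{"type":"number"}},"required":["series"]}

```bash
ls; mkdir -p pics; cat > h.py <<'E'
from plant import *
import numpy as np, cv2
from scipy.spatial.transform import Rotation as Ro
def ray(c,u,v):
    xd=(np.asarray(u,float)-c["cx"])/c["fx"]; yd=(np.asarray(v,float)-c["cy"])/c["fy"]
    rd=np.hypot(xd,yd); r=rd.copy()
    for _ in range(20): r=rd/(1+c["k1"]*r*r)
    s=1/(1+c["k1"]*r*r)
    return np.stack([xd*s,yd*s,np.ones_like(xd)],-1)
def onplane(c,u,v,z):
    R=np.array(c["R"]);t=np.array(c["t"]); d=ray(c,u,v)@R; o=-R.T@t
    return o+d*((z-o[2])/d[...,2])[...,None]
def cloud(c):
    v,u=np.mgrid[:480,:640]; d=ray(c,u,v)*c["range_z"][...,None]
    return (d-np.array(c["t"]))@np.array(c["R"])
def save(n,im): cv2.imwrite("pics/"+n+".png",cv2.cvtColor(im,cv2.COLOR_RGB2BGR))
E
python3 - <<'E'
from h import *
import pickle
s=read_state(); print(s)
for n in("side","top"):
    c=capture(n); save(n+"0",c["frame"]); pickle.dump(c,open(n+"0.pkl","wb"))
    print(n,c["fx"],c["k1"],-np.array(c["R"]).T@c["t"],c["R"])
E
```

```text
pics
{'time_s': 0.0, 'qpos': array([ 1.29800335e+00,  4.23871473e-01,  1.63071386e+00, -2.20350631e-05,
        1.08861580e+00, -1.90338730e-02]), 'joint_velocities': array([-0.00037062, -0.0007724 ,  0.00152281,  0.00094437, -0.00133422,
       -0.00034881]), 'effort': array([-1.01595881e-03, -5.57371545e+01, -2.81751037e+01,  4.78225161e-05,
        7.34583096e-03, -4.11911674e-05]), 'eef_pos': array([0.15675103, 0.60443741, 0.2305172 ]), 'tool_rot': array([ 2.48390254e+00,  1.92190005e+00, -2.00843176e-03]), 'ft_force': array([-0.45696577,  0.02951967,  0.05952962]), 'ft_torque': array([-0.01969385,  0.0318281 , -0.01050598]), 'opening': 0.0856185135096501}
side 578.5548333079457 -0.050037130012727055 [ 0.16267302 -0.34511993  0.73806858] [[ 0.73558424 -0.67707641 -0.02198546]
 [-0.47240163 -0.48942133 -0.73300986]
 [ 0.48554353  0.54957647 -0.67986262]]
top 585.1323376989665 -0.027863908965043458 [0.42425695 0.13012544 1.18917219] [[-2.72135666e-02 -9.99622530e-01 -3.77085598e-03]
 [-9.87911426e-01  2.74702671e-02 -1.52566050e-01]
 [ 1.52612047e-01 -4.26594641e-04 -9.88286083e-01]]
```

View pics/side0.png

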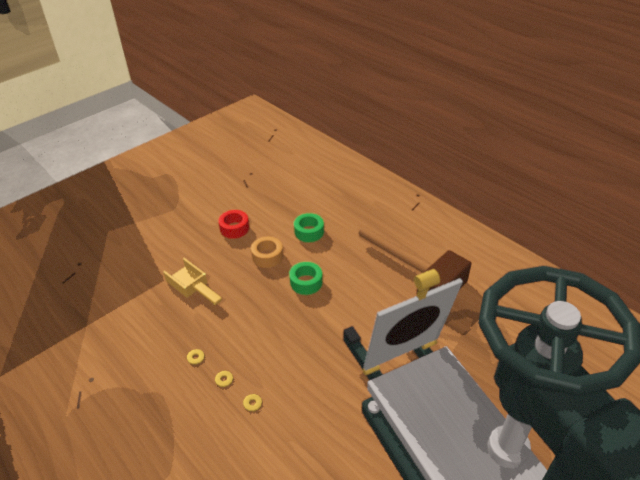

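View pics/top0.png

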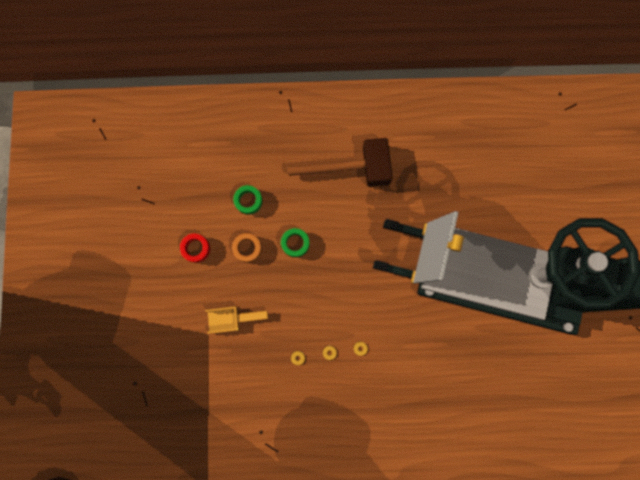

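The top view shows the neem ring at (246,248) with a red ring to its left (195,248) and green ones at (295,242) and (247,199). The lug is at (456,242) and the leaf is folded. In the side view the ring is at (267,252) and the lug at (428,284). Next I'll measure them.

```bash
python3 - <<'E'
from h import *
import pickle
for n in("top","side"):
    c=pickle.load(open(n+"0.pkl","rb")); P=cloud(c); f=c["frame"]
    hsv=cv2.cvtColor(f,cv2.COLOR_RGB2HSV)
    z=P[...,2]; ok=c["range_z"]>0
    for (u,v) in ([(246,248),(456,242),(434,250),(500,270),(400,268),(600,262),(440,215),(416,275),(375,262),(387,222),(430,290),(568,326)] if n=="top" else [(267,252),(428,284),(412,325),(425,400)]):
        print(n,u,v,P[v,u].round(4),f[v,u],hsv[v,u])
    # ring: orange points above bench
    cu,cv_=((246,248) if n=="top" else (267,252))
    m=np.zeros(z.shape,bool); m[cv_-22:cv_+22,cu-22:cu+22]=1
    m&=ok&(z>.02)&(z<.035)
    p=P[m]; print("ring top pts",len(p),p.mean(0),p.min(0),p.max(0),np.median(z[m]))
    (x,y),r=cv2.minEnclosingCircle(p[:,:2].astype(np.float32)); print("circle",x,y,r)
    # lug
    cu,cv_=((456,242) if n=="top" else (428,284))
    m=np.zeros(z.shape,bool); m[cv_-16:cv_+16,cu-16:cu+16]=1
    m&=ok&(hsv[...,1]>120)&(hsv[...,0]>18)&(hsv[...,0]<32)&(z>.15)
    p=P[m]; print("lug",m.sum(),p.mean(0),p.min(0),p.max(0), np.argwhere(m).mean(0)[::-1])
E
python3 - <<'E'
import cv2
a=cv2.imread('pics/top0.png')[190:350,360:640]; b=cv2.imread('pics/side0.png')[240:420,330:530]
cv2.imwrite('pics/ct.png',cv2.resize(a,None,fx=2.8,fy=2.8)); cv2.imwrite('pics/cs.png',cv2.resize(b,None,fx=3,fy=3))
E
```

```text
top 246 248 [ 0.5943  0.2969 -0.001 ] [88 47 21] [ 12 194  88]
top 456 242 [ 0.5575 -0.0772  0.2593] [221 163  52] [ 20 195 221]
top 434 250 [ 0.5596 -0.0609  0.1517] [145 137 128] [ 16  30 145]
top 500 270 [ 0.5279 -0.2007  0.0707] [107 100  92] [ 16  36 107]
top 400 268 [ 0.5385 -0.0102  0.0576] [38 35 27] [22 74 38]
top 600 262 [ 0.5069 -0.2527  0.375 ] [168 156 143] [ 16  38 168]
top 440 215 [ 0.6514 -0.1047  0.0031] [124  71  37] [ 12 179 124]
top 416 275 [ 0.5216 -0.0367  0.084 ] [148 137 123] [ 17  43 148]
top 375 262 [0.5515 0.0379 0.0582] [34 27 24] [ 9 75 34]
top 387 222 [0.6287 0.0118 0.064 ] [21 25 26] [96 49 26]
top 430 290 [ 0.4934 -0.0641  0.0697] [127 118 108] [ 16  38 127]
top 568 326 [ 0.4174 -0.3365  0.0367] [170 157 147] [ 13  35 170]
ring top pts 404 [0.59126726 0.29223582 0.02673694] [0.56366866 0.26439557 0.02036701] [0.61889719 0.32166854 0.03366342] 0.026805275896898823
circle 0.5918915271759033 0.29275795817375183 0.02926085889339447
lug 131 [ 0.55765549 -0.07716674  0.25612323] [ 0.54588771 -0.08744809  0.2157787 ] [ 0.56916421 -0.06929801  0.26285424] [455.5648855  242.19847328]
side 267 252 [ 0.6026  0.3052 -0.0021] [133  87  53] [ 13 153 133]
side 428 284 [ 0.5514 -0.0877  0.2519] [151 119  50] [ 21 171 151]
side 412 325 [ 0.5604 -0.0671  0.1521] [25 13 15] [175 122  25]
side 425 400 [ 0.5329 -0.1229  0.0699] [139 134 128] [ 16  20 139]
ring top pts 433 [0.59244488 0.28930826 0.02495033] [0.56463225 0.26138674 0.02002101] [0.62197685 0.32083923 0.03044629] 0.025240643387638085
circle 0.5936630368232727 0.29018956422805786 0.03139295056462288
lug 429 [ 0.55396455 -0.08253657  0.24894105] [ 0.54257452 -0.09328781  0.21459042] [ 0.56920269 -0.07139595  0.2601901 ] [425.68298368 282.18881119]
```

View pics/ct.png

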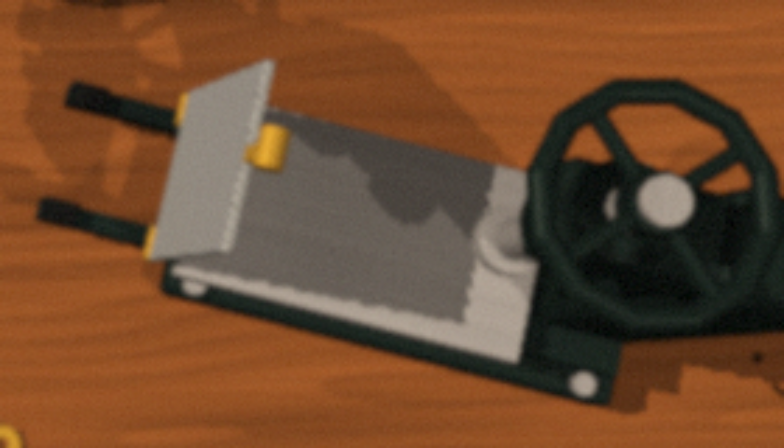

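View pics/cs.png

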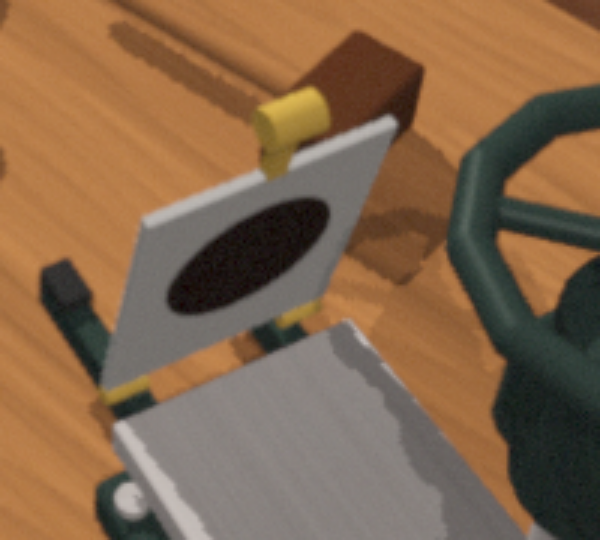

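```bash
python3 - <<'E'
from h import *
import pickle
for n in("top","side"):
    c=pickle.load(open(n+"0.pkl","rb")); P=cloud(c); f=c["frame"]
    hsv=cv2.cvtColor(f,cv2.COLOR_RGB2HSV); z=P[...,2]
    reg=(P[...,0]>.44)&(P[...,0]<.66)&(P[...,1]>-.13)&(P[...,1]<.02)&(z>.09)&(z<.235)&(hsv[...,1]<150)&(c["range_z"]>0)
    reg=cv2.erode(reg.astype(np.uint8),np.ones((3,3)))>0
    p=P[reg]; 
    for _ in range(4):
        m=p.mean(0); nrm=np.linalg.svd(p-m,full_matrices=False)[2][2]; d=(p-m)@nrm; p=p[abs(d)<.004]
    nrm*=np.sign(nrm[1]); h=nrm[:2]/np.hypot(*nrm[:2])
    print(n,"leaf",len(p),m,nrm,"lean",np.arcsin(nrm[2]),"ydir yaw",np.degrees(np.arctan2(h[1],h[0])))
    a=(abs(z-.07)<.006)&(P[...,1]<-.08)&(P[...,1]>-.26)&(P[...,0]>.42)&(P[...,0]<.62)&(hsv[...,1]<80)&(hsv[...,2]>60)
    a=cv2.morphologyEx(a.astype(np.uint8),cv2.MORPH_OPEN,np.ones((3,3)))
    print("anvil",a.sum(),np.median(z[a>0]),cv2.minAreaRect(P[a>0][:,:2].astype(np.float32)))
    x=(hsv[...,0]>17)&(hsv[...,0]<30)&(hsv[...,1]>150)&(hsv[...,2]>120)
    k,l,st,ce=cv2.connectedComponentsWithStats(x.astype(np.uint8))
    for i in range(1,k):
        if st[i,4]>8: print(n,ce[i].round(1),st[i,4],P[l==i].mean(0).round(4))
E
```

```text
top leaf 1435 [ 0.55943706 -0.06283726  0.16402784] [0.2721864  0.94665497 0.17250776] lean 0.17337503015324163 ydir yaw 73.9587653415583
anvil 5472 0.07095120652514242 ((0.5252414345741272, -0.1845376193523407), (0.18800409138202667, 0.12986516952514648), 73.51915740966797)
top [424.3 228.3] 15 [ 0.6147 -0.0608  0.0619]
top [455.5 242.4] 161 [ 0.5571 -0.0766  0.258 ]
top [412.8 275.3] 20 [ 0.5231 -0.0336  0.0631]
top [219.4 319.2] 243 [0.4505 0.3507 0.0042]
top [253.2 316. ] 122 [0.4547 0.2803 0.0211]
top [236.4 327.9] 9 [0.4322 0.3142 0.0184]
top [360.2 348.2] 121 [0.3856 0.0697 0.0043]
top [329.2 352.6] 119 [0.3787 0.1318 0.0046]
top [297.6 357.6] 130 [0.3705 0.1949 0.0047]
side leaf 2525 [ 0.55447376 -0.067164    0.16530475] [0.27826084 0.94470035 0.17352854] lean 0.17441144537457637 ydir yaw 73.5876988926944
anvil 10579 0.06992705467832054 ((0.5331196188926697, -0.16191303730010986), (0.1957150250673294, 0.13177506625652313), 73.45299530029297)
side [192.  270.2] 143 [0.4687 0.3492 0.0117]
side [425.9 281.1] 436 [ 0.5642 -0.0758  0.2386]
side [190.5 287. ] 355 [0.443  0.3143 0.0144]
side [429.8 344.2] 44 [ 0.6125 -0.0659  0.063 ]
side [195.3 356.2] 201 [0.3698 0.1914 0.0075]
side [371.2 370.1] 57 [ 0.5189 -0.0389  0.0641]
side [223.6 378.4] 215 [0.3783 0.1282 0.0071]
side [252. 402.] 243 [0.3848 0.0672 0.0067]
```

```bash
cat >> h.py <<'E'
YA=np.radians(73.5); YD=np.array([np.cos(YA),np.sin(YA),0]); XD=np.array([YD[1],-YD[0],0])
LUG0=np.array([.557,-.079,.249]); HINGE=LUG0+.185*np.sin(.174)*YD; HINGE[2]=.067
def rel(pos,Rt=None):
    s=read_state(); R=Ro.from_rotvec(s["tool_rot"]); 
    d=R.inv().apply(np.asarray(pos)-s["eef_pos"])*100
    r=(R.inv()*Rt).as_rotvec() if Rt is not None else np.zeros(3)
    return np.round(d,2),np.round(r,3)
def down(x): # tool z down with x axis along x
    z=np.array([0,0,-1.]); y=np.cross(z,x); return Ro.from_matrix(np.stack([x,y,z],1))
E
python3 - <<'E'
from h import *
s=read_state(); R=Ro.from_rotvec(s["tool_rot"]); print(R.as_matrix().round(3)); print(HINGE)
for sg in(1,-1): print(rel(LUG0+[0,0,.1],down(sg*XD)))
E
```

```text
[[ 0.251  0.968 -0.   ]
 [ 0.968 -0.251 -0.001]
 [-0.001 -0.    -1.   ]]
[ 0.56609639 -0.0482911   0.067     ]
(array([-56.13,  55.9 , -11.76]), array([1.000e-03, 1.000e-03, 1.605e+00]))
(array([-56.13,  55.9 , -11.76]), array([-1.000e-03,  1.000e-03, -1.537e+00]))
```

Request:
step_arm(series=[-3,3,-2,0,0,0.1,1,-7,7,-4,0,0,0.25,1,-11,11,-6,0,0,0.4,1,-15,15,-8,0,0,0.55,1,-19,19,-10,0,0,0.7,1], squeeze=25)

```text
time_s: 0.72
eef_pos: [0.2935, 0.3712, 0.3313]
tool_rot: [2.994, 0.947, -0.001]
ft_force: [1.0, 1.1, -0.4]
opening: 0.0857
```

```bash
python3 - <<'E'
from h import *
print(rel(LUG0+[0,0,.06],down(XD)))
E
```

```text
(array([-4.32, 51.99,  2.29]), array([0.002, 0.001, 0.9  ]))
```

Request:
step_arm(series=[-0.5,5,0,0,0,0.16,1,-1,10,0,0,0,0.32,1,-1.5,15,0,0,0,0.48,1,-2,20.5,0,0,0,0.64,1,-2.3,26,0,0,0,0.8,1])

```text
time_s: 1.35
eef_pos: [0.4245, 0.1436, 0.3315]
tool_rot: [3.125, -0.302, -0.0]
ft_force: [0.8, 1.1, 0.3]
opening: 0.0852
```

```bash
python3 - <<'E'
from h import *
print(rel(LUG0+[0,0,.06],down(XD)))
E
```

```text
(array([17.27, 19.31,  2.28]), array([0.002, 0.   , 0.095]))
```

Request:
step_arm(series=[3,4,0,0,0,0.05,1,7,8,0,0,0,0.09,1,11,12.5,0,0,0,0.095,1,15,17,0,0,0,0.095,1,17.3,19.3,0,0,0,0.095,1])

```text
time_s: 1.98
eef_pos: [0.5582, -0.0816, 0.3313]
tool_rot: [3.107, -0.453, -0.001]
ft_force: [0.6, 0.4, -0.4]
opening: 0.0852
```

```bash
python3 - <<'E'
from h import *
print(rel(LUG0+[0,0,-.019],down(XD)))
E
```

```text
(array([-0.18, -0.23, 10.13]), array([ 0.002,  0.   , -0.002]))
```

Request:
step_arm(series=[-0.2,-0.2,2,0,0,0,1,-0.2,-0.2,5,0,0,0,1,-0.2,-0.2,8,0,0,0,1,-0.2,-0.2,10.1,0,0,0,1,-0.2,-0.2,10.1,0,0,0,1])

```text
time_s: 2.6
eef_pos: [0.5553, -0.0791, 0.2285]
tool_rot: [3.107, -0.454, -0.008]
ft_force: [-0.6, 0.6, 0.8]
opening: 0.0851
```

```bash
python3 - <<'E'
from h import *
c=capture("side"); save("s1",cv2.resize(c["frame"][200:420,300:560],None,fx=2.5,fy=2.5))
c=capture("top"); save("t1",cv2.resize(c["frame"][150:350,350:600],None,fx=2.5,fy=2.5))
print(rel(LUG0+[0,0,-.019],down(XD)))
E
```

```text
(array([-0.  , -0.03,  0.07]), array([ 0.002,  0.   , -0.002]))
```

View pics/s1.png

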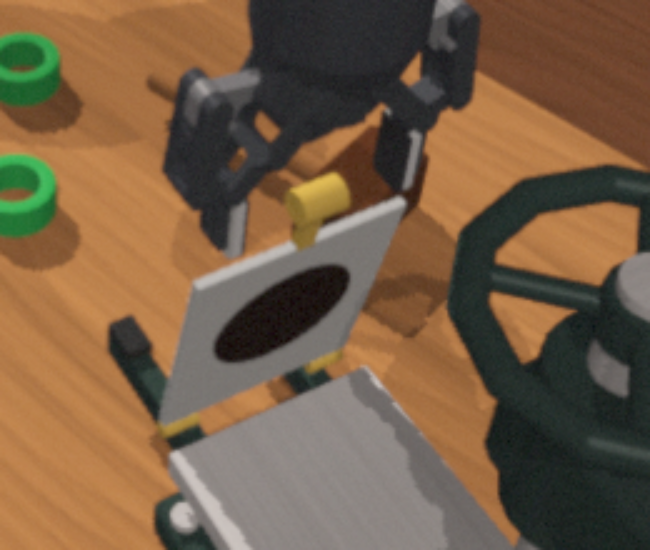

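View pics/t1.png

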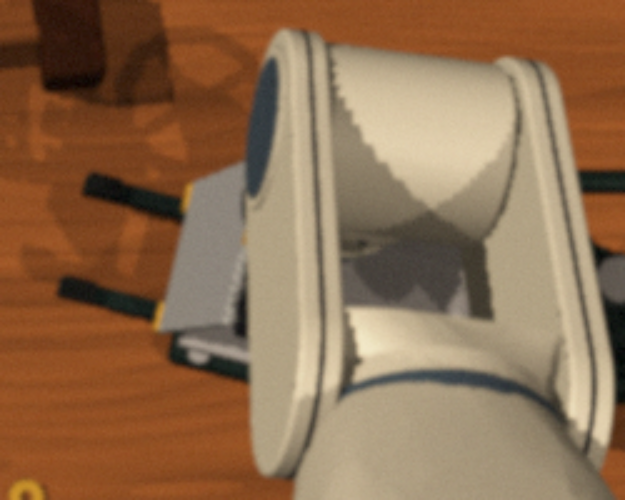

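The fingers straddle the lug, which sits at (318,198) in the side crop, and the jaw axis runs along the barrel. Closing.

Request:
step_arm(series=[0,0,0,0,0,0,-1,0,0,0,0,0,0,-1,0,0,0,0,0,0,-1,0,0,0,0,0,0,-1,0,0,0,0,0,0,-1], squeeze=25)

```text
time_s: 3.32
eef_pos: [0.558, -0.0796, 0.2314]
tool_rot: [3.107, -0.453, 0.003]
ft_force: [3.8, -0.5, 2.1]
opening: 0.0234
```

```bash
python3 - <<'E'
from h import *
c=capture("side"); save("s2",cv2.resize(c["frame"][200:420,300:560],None,fx=2.5,fy=2.5))
s=read_state(); print(s["opening"],s["ft_force"],s["eef_pos"])
E
```

```text
0.023057958329725986 [ 4.6254371  -2.39166241  2.40374864] [ 0.55799836 -0.07959672  0.23138257]
```

View pics/s2.png

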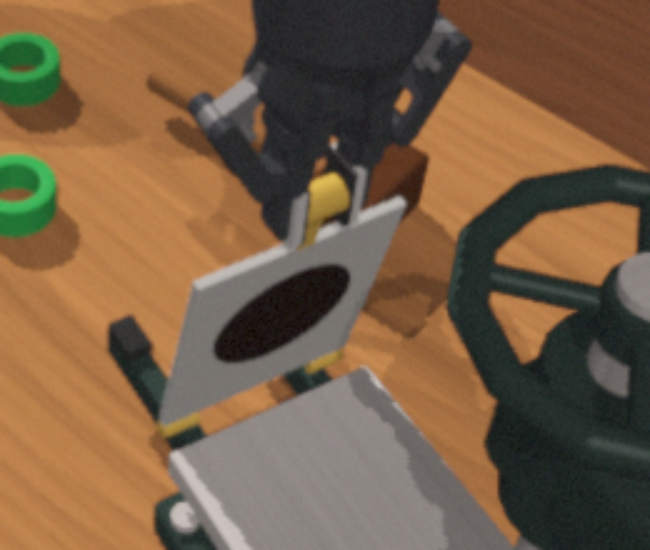

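```bash
cat >> h.py <<'E'
# TCP arc anchored at grip pose
T0=np.array([.5575,-.0795,.2305]); P0=-.174
def arc(phis):
    s=read_state(); print("t",s["time_s"],"F",s["ft_force"].round(1),"open",s["opening"])
    C=T0-.185*(np.sin(P0)*YD+np.cos(P0)*np.array([0,0,1]))
    d=s["eef_pos"]-C; print("phi now",np.arctan2(d@YD,d[2]).round(3),"r",np.hypot(d@YD,d[2]).round(4),"x",(d@XD).round(4))
    for p in phis:
        print(round(p,3),*rel(C+.185*(np.sin(p)*YD+np.cos(p)*np.array([0,0,1])),down(XD)))
E
python3 -c "
from h import *
arc(-.174+.07*np.arange(1,6))"
```

```text
t 3.375 F [ 4.6 -2.4  2.4] open 0.023057958329725986
phi now -0.173 r 0.1859 x 0.0005
-0.104 [-0.05 -1.28 -0.09] [ 0.002 -0.002 -0.002]
-0.034 [-0.05 -2.57 -0.19] [ 0.002 -0.002 -0.002]
0.036 [-0.06 -3.86 -0.19] [ 0.002 -0.002 -0.002]
0.106 [-0.06 -5.15 -0.1 ] [ 0.002 -0.002 -0.002]
0.176 [-0.06 -6.44  0.08] [ 0.002 -0.002 -0.002]
```

Request:
step_arm(series=[0,-1.3,-0.1,0,0,0,-1,0,-2.6,-0.2,0,0,0,-1,0,-3.9,-0.2,0,0,0,-1,0,-5.2,-0.1,0,0,0,-1,0,-6.4,0.1,0,0,0,-1])

```text
time_s: 4.0
eef_pos: [0.5764, -0.0171, 0.2302]
tool_rot: [3.107, -0.453, 0.002]
ft_force: [0.5, -1.0, 4.3]
opening: 0.0234
```

```bash
python3 -c "
from h import *
arc(.176+.07*np.arange(1,6))"
```

```text
t 4.0 F [ 0.5 -1.   4.3] open 0.023443805459557276
phi now 0.18 r 0.1849 x 0.0004
0.246 [-0.04 -1.19  0.25] [ 0.002 -0.002 -0.001]
0.316 [-0.04 -2.43  0.6 ] [ 0.002 -0.002 -0.001]
0.386 [-0.04 -3.65  1.05] [ 0.002 -0.002 -0.001]
0.456 [-0.05 -4.83  1.57] [ 0.002 -0.002 -0.001]
0.526 [-0.05 -5.98  2.18] [ 0.002 -0.002 -0.001]
```

Request:
step_arm(series=[0,-1.2,0.25,0,0,0,-1,0,-2.4,0.6,0,0,0,-1,0,-3.65,1.05,0,0,0,-1,0,-4.8,1.6,0,0,0,-1,0,-6,2.2,0,0,0,-1])

```text
time_s: 4.62
eef_pos: [0.5934, 0.0411, 0.2074]
tool_rot: [3.107, -0.453, 0.001]
ft_force: [0.5, -1.9, -0.7]
opening: 0.0237
```

```bash
python3 -c "
from h import *
c=capture('side'); save('s3',c['frame'])
arc(.526+.07*np.arange(1,6))"
```

```text
t 4.675 F [0.9 2.4 2.3] open 0.023712201224370563
phi now 0.54 r 0.1848 x 0.0002
0.596 [-0.02 -0.88  0.54] [ 0.001 -0.001 -0.001]
0.666 [-0.02 -1.93  1.3 ] [ 0.001 -0.001 -0.001]
0.736 [-0.02 -2.92  2.14] [ 0.001 -0.001 -0.001]
0.806 [-0.03 -3.85  3.04] [ 0.001 -0.001 -0.001]
0.876 [-0.03 -4.71  4.  ] [ 0.001 -0.001 -0.001]
```

View pics/s3.png

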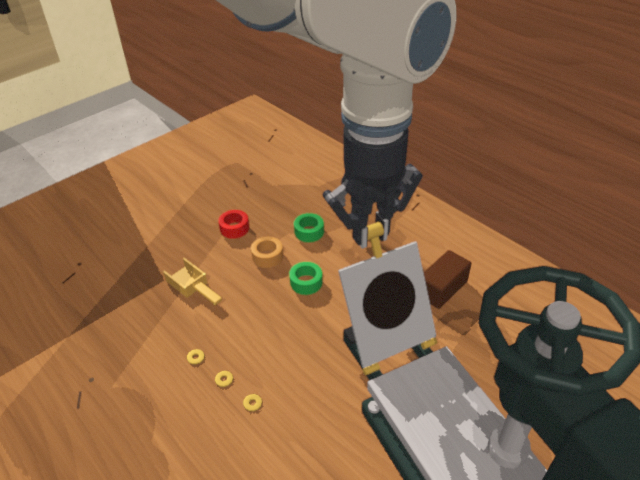

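Request:
step_arm(series=[0,-0.9,0.55,0,0,0,-1,0,-1.9,1.3,0,0,0,-1,0,-2.9,2.15,0,0,0,-1,0,-3.85,3.05,0,0,0,-1,0,-4.7,4,0,0,0,-1])

```text
time_s: 5.3
eef_pos: [0.6071, 0.088, 0.1659]
tool_rot: [3.108, -0.452, 0.001]
ft_force: [-0.1, 1.2, 2.3]
opening: 0.0235
```

```bash
python3 -c "
from h import *
arc(.876+.07*np.arange(1,6))"
```

```text
t 5.3 F [-0.1  1.2  2.3] open 0.023470744417807755
phi now 0.881 r 0.1849 x 0.0
0.946 [-0.01 -0.74  0.94] [ 0.001 -0.001 -0.001]
1.016 [-0.01 -1.46  2.02] [ 0.001 -0.001 -0.001]
1.086 [-0.01 -2.11  3.14] [ 0.001 -0.001 -0.001]
1.156 [-0.01 -2.67  4.3 ] [ 0.001 -0.001 -0.001]
1.226 [-0.01 -3.15  5.51] [ 0.001 -0.001 -0.001]
```

Request:
step_arm(series=[0,-0.75,0.95,0,0,0,-1,0,-1.45,2,0,0,0,-1,0,-2.1,3.15,0,0,0,-1,0,-2.65,4.3,0,0,0,-1,0,-3.15,5.5,0,0,0,-1])

```text
time_s: 5.92
eef_pos: [0.6161, 0.1185, 0.11]
tool_rot: [3.108, -0.452, 0.0]
ft_force: [-1.8, 2.1, 0.2]
opening: 0.0234
```

```bash
python3 -c "
from h import *
arc(1.226+.07*np.arange(1,6))"
```

```text
t 5.925 F [-1.8  2.1  0.2] open 0.023430517890569286
phi now 1.231 r 0.1851 x -0.0
1.296 [ 0.   -0.36  1.15] [ 0.001 -0.    -0.001]
1.366 [-0.   -0.67  2.41] [ 0.001 -0.    -0.001]
1.436 [-0.   -0.89  3.69] [ 0.001 -0.    -0.001]
1.506 [-0.   -1.02  4.97] [ 0.001 -0.    -0.001]
1.576 [-0.   -1.06  6.27] [ 0.001 -0.    -0.001]
```

Request:
step_arm(series=[0,-0.35,1.1,0,0,0,-1,0,-0.65,2.3,0,0,0,-1,0,-0.9,3.5,0,0,0,-1,0,-1,4.6,0,0,0,-1,0,-1.05,5.4,0,0,0,-1])

```text
time_s: 6.55
eef_pos: [0.6191, 0.1286, 0.0552]
tool_rot: [3.108, -0.452, -0.0]
ft_force: [-1.0, 3.9, 0.8]
opening: 0.0236
```

```bash
python3 -c "
from h import *
arc([1.54,1.57,1.6])"
```

```text
t 6.55 F [-1.   3.9  0.8] open 0.023565820589576514
phi now 1.533 r 0.1851 x -0.0001
1.54 [0.01 0.   0.12] [ 0.001 -0.    -0.001]
1.57 [ 0.01 -0.    0.68] [ 0.001 -0.    -0.001]
1.6 [0.01 0.   1.23] [ 0.001 -0.    -0.001]
```

Request:
step_arm(series=[0,0,0.2,0,0,0,-1,0,0,0.4,0,0,0,-1,0,0,0.6,0,0,0,-1,0,0,0.8,0,0,0,-1,0,0,0.9,0,0,0,-1])

```text
time_s: 7.18
eef_pos: [0.6191, 0.1287, 0.0463]
tool_rot: [3.108, -0.452, 0.0]
ft_force: [-0.3, 5.5, 0.2]
opening: 0.0236
```

```bash
python3 -c "
from h import *
arc([1.57])
c=capture('side'); save('s4',c['frame']); print(read_state()['ft_force'])
P=cloud(c); print(P[330:350:5,375:395:5,2])"
```

```text
t 7.175 F [-0.3  5.5  0.2] open 0.023569024898780218
phi now 1.581 r 0.1851 x -0.0
1.57 [ 0.    0.01 -0.21] [ 0.001 -0.    -0.001]
[-0.8438724   4.40218101 -1.34801612]
[[0.0698095  0.07285144 0.07159333 0.07073833]
 [0.071599   0.07206486 0.06954335 0.06909975]
 [0.06909428 0.07153897 0.06998532 0.06881177]
 [0.07217759 0.07070088 0.07225424 0.07109498]]
```

View pics/s4.png

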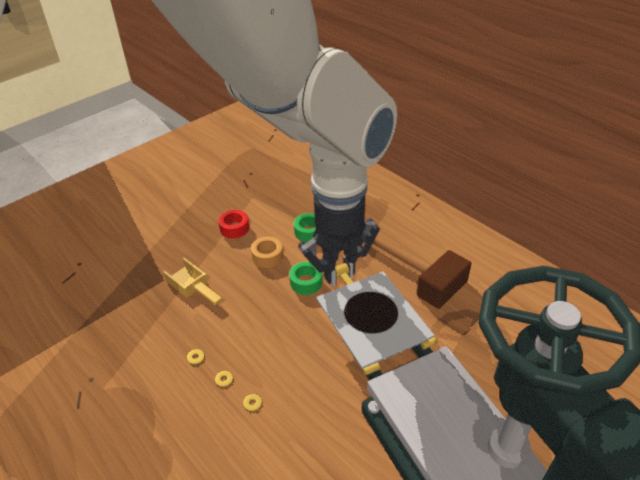

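The leaf is level, about 70 mm up, with the pad at (371,312). I'll press slightly lower to make sure it's on the stop, then release.

Request:
step_arm(series=[0,0,0.15,0,0,0,-1,0,0,0.3,0,0,0,-1,0,0,0.3,0,0,0,-1,0,0,0.3,0,0,0,0.1,0,0,0.3,0,0,0,0.1])

```text
time_s: 7.85
eef_pos: [0.6192, 0.1281, 0.0431]
tool_rot: [3.107, -0.452, 0.001]
ft_force: [0.8, -0.1, -0.4]
opening: 0.0471
```

```bash
python3 -c "
from h import *
s=read_state(); print(s['ft_force'],s['opening'],s['eef_pos'])
c=capture('side'); save('s5',c['frame'])
P=cloud(c); d=(P-HINGE); a=d@YD; b=d@XD
m=(a>.02)&(a<.14)&(abs(b)<.05)&(abs(P[...,2]-.07)<.015); q=np.c_[a[m],b[m],np.ones(m.sum())]
print(np.linalg.lstsq(q,P[...,2][m],rcond=None)[0])
hsv=cv2.cvtColor(c['frame'],cv2.COLOR_RGB2HSV); dk=m&(hsv[...,2]<60); print('pad',P[dk].mean(0),HINGE+.085*YD,dk.sum())
"
```

```text
[ 0.76042494 -0.06807316 -0.44281108] 0.047066968069109226 [0.61915295 0.12810599 0.04313582]
[-0.00800831  0.00114635  0.07081044]
pad [0.5900594  0.03062419 0.07021234] [0.5902377  0.03320858 0.067     ] 1659
```

Request:
step_arm(series=[0,0,-1,0,0,0,0.1,0,-0.5,-4,0,0,0,0.3,0,-2,-8,0,0,0.1,1,0,-5,-11,0,0,0.2,1,0,-9,-11,0,0,0.3,1])

```text
time_s: 8.52
eef_pos: [0.6471, 0.2152, 0.1571]
tool_rot: [-3.002, 0.918, -0.009]
ft_force: [1.2, 0.6, -0.4]
opening: 0.0853
```

```bash
python3 -c "
from h import *
print(read_state()['opening'])
D=down(np.array([1,-1,0])/2**.5)
print(rel([.592,.2915,.08],D))
c=capture('top'); save('t6',c['frame']); P=cloud(c)
d=(P-HINGE); a=d@YD; b=d@XD
hsv=cv2.cvtColor(c['frame'],cv2.COLOR_RGB2HSV)
m=(a>.02)&(a<.14)&(abs(b)<.05)&(abs(P[...,2]-.07)<.015)
q=np.c_[a[m],b[m],np.ones(m.sum())]; print(np.linalg.lstsq(q,P[...,2][m],rcond=None)[0])
dk=m&(hsv[...,2]<60); print(dk.sum(),P[dk].mean(0)); v,u=np.nonzero(dk); print(cv2.minEnclosingCircle(onplane(c,u,v,.07)[:,:2].astype(np.float32)),onplane(c,u.mean(),v.mean(),.07))
"
```

```text
0.08533640383747813
(array([-8.87, -3.22,  7.68]), array([-0.004, -0.004,  0.192]))
[ 0.0005693  -0.00142682  0.07128439]
1327 [0.58909825 0.03152943 0.07157034]
((0.5890769958496094, 0.030891088768839836), 0.04071442037820816) [0.58927478 0.0313965  0.07      ]
```

View pics/t6.png

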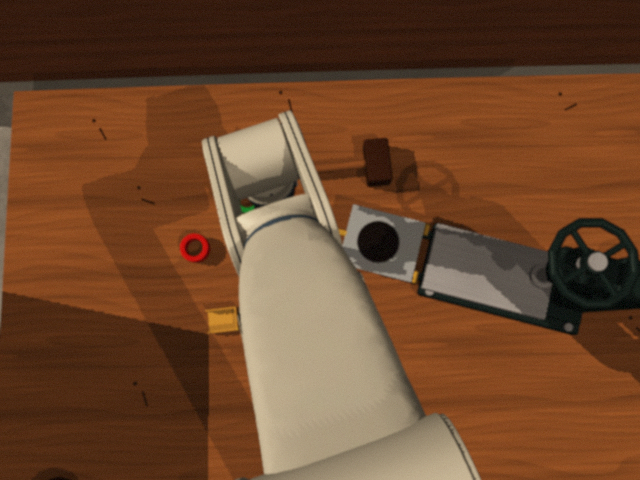

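The leaf lies level on its own, with the pad at (378,242), about (0.589, 0.031, 0.071). Now over to the ring.

Request:
step_arm(series=[-2,-0.8,0,0,0,0.05,1,-5,-2,0,0,0,0.1,1,-8,-3,1,0,0,0.19,1,-8.9,-3.2,4,0,0,0.19,1,-8.9,-3.2,7,0,0,0.19,1])

```text
time_s: 9.2
eef_pos: [0.5919, 0.2973, 0.0858]
tool_rot: [-2.899, 1.198, -0.009]
ft_force: [0.8, -0.8, -0.5]
opening: 0.0855
```

```bash
python3 -c "
from h import *
D=down(np.array([1,-1,0])/2**.5)
print(rel([.592,.2915,.004],D))
c=capture('side'); save('s7',cv2.resize(c['frame'][120:340,160:400],None,fx=2.5,fy=2.5))
"
```

```text
(array([0.4 , 0.46, 8.18]), array([-0.007, -0.003,  0.002]))
```

View pics/s7.png

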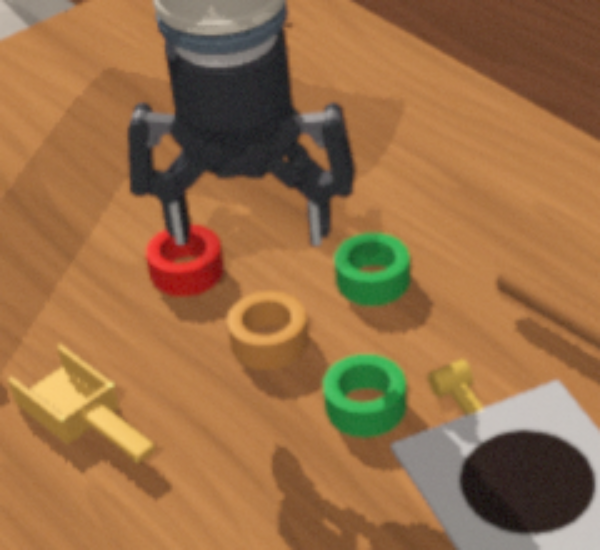

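Request:
step_arm(series=[0.4,0.45,1.5,0,0,0,1,0.4,0.45,3,0,0,0,1,0.4,0.45,4.3,0,0,0,1,0.4,0.45,5,0,0,0,1,0.4,0.45,5,0,0,0,1])

```text
time_s: 9.88
eef_pos: [0.5893, 0.2897, 0.031]
tool_rot: [2.903, -1.2, 0.001]
ft_force: [0.1, -0.1, 0.7]
opening: 0.0852
```

```bash
python3 -c "
from h import *
D=down(np.array([1,-1,0])/2**.5)
print(rel([.592,.2915,.004],D),read_state()['eef_pos'])
c=capture('side'); save('s8',cv2.resize(c['frame'][150:310,200:360],None,fx=3.7,fy=3.7))
"
```

```text
(array([ 0.06, -0.32,  2.7 ]), array([-0.   , -0.001,  0.001])) [0.58934133 0.28967487 0.03101164]
```

View pics/s8.png

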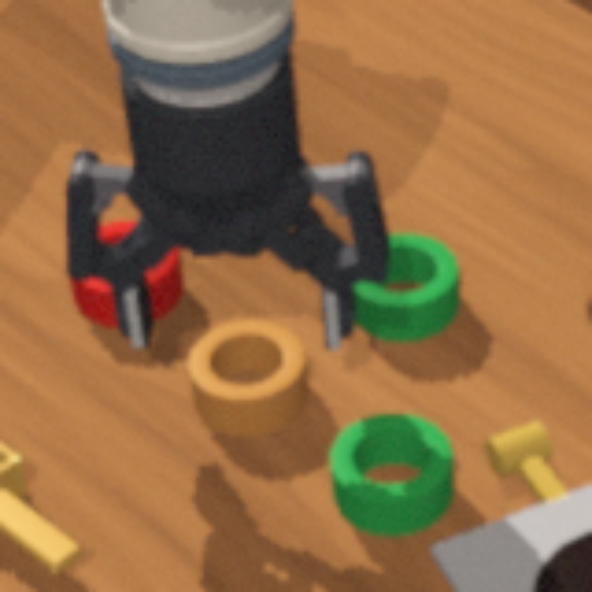

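Request:
step_arm(series=[0.2,-0.25,0.6,0,0,0,1,0.2,-0.25,1.3,0,0,0,1,0.2,-0.25,2,0,0,0,1,0.2,-0.25,2.6,0,0,0,1,0.2,-0.25,2.6,0,0,0,1])

```text
time_s: 10.55
eef_pos: [0.5923, 0.29, 0.0047]
tool_rot: [2.903, -1.2, 0.001]
ft_force: [-0.9, -0.2, 0.9]
opening: 0.0856
```

Request:
step_arm(series=[0,0,0,0,0,0,0.4,0,0,0,0,0,0,0.3,0,0,0,0,0,0,-0.5,0,0,0,0,0,0,-0.5,0,0,0,0,0,0,-0.5], squeeze=25)

```text
time_s: 11.18
eef_pos: [0.5926, 0.2901, 0.0052]
tool_rot: [2.903, -1.2, 0.002]
ft_force: [-1.0, -1.8, 5.9]
opening: 0.0578
```

```bash
python3 -c "
from h import *
s=read_state(); print(s['eef_pos'],s['opening'],s['ft_force'])
c=capture('side'); save('s9',cv2.resize(c['frame'][150:310,200:360],None,fx=3.7,fy=3.7))
"
```

```text
[0.59257504 0.29012156 0.00518224] 0.05778764564696318 [-0.97761555 -1.75051283  5.93391007]
```

View pics/s9.png

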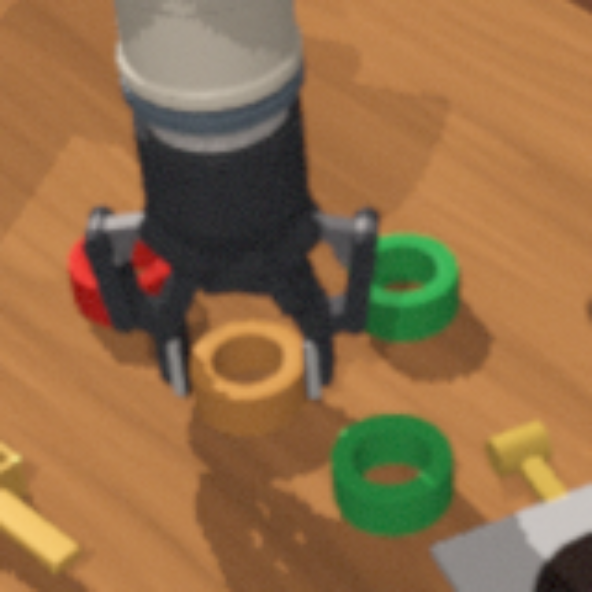

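Request:
step_arm(series=[0,0,-1.5,0,0,0,-0.5,0,0,-4.5,0,0,0,-0.5,0,0,-8,0,0,0,-0.5,0,0,-12,0,0,0,-0.5,0,0,-14,0,0,0,-0.5])

```text
time_s: 11.85
eef_pos: [0.5935, 0.2907, 0.1481]
tool_rot: [-2.901, 1.199, -0.005]
ft_force: [-0.2, -0.1, -1.2]
opening: 0.058
```

```bash
python3 -c "
from h import *
s=read_state(); print(s['eef_pos'],s['opening'],s['ft_force'])
D=down(np.array([1,-1,0])/2**.5)
print(rel([.589,.031,.13],D))
c=capture('side'); save('s10',cv2.resize(c['frame'][60:310,160:460],None,fx=2.4,fy=2.4))
"
```

```text
[0.5934761  0.29068559 0.14812853] 0.05795653467726083 [-0.22289837 -0.13008243 -1.17661201]
(array([18.02, 18.71,  1.78]), array([-0.004, -0.002,  0.001]))
```

View pics/s10.png

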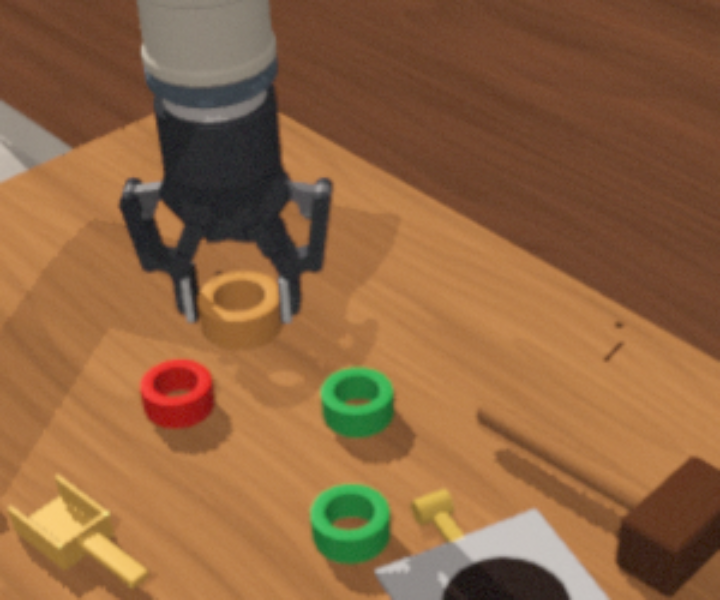

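Request:
step_arm(series=[1.5,1.5,0,0,0,0,-0.5,4,4,0,0,0,0,-0.5,7,7.2,0,0,0,0,-0.5,10,10.4,0,0,0,0,-0.5,13,13.5,0,0,0,0,-0.5])

```text
time_s: 12.52
eef_pos: [0.5894, 0.1011, 0.1477]
tool_rot: [-2.901, 1.2, -0.004]
ft_force: [0.1, -0.3, 0.3]
opening: 0.0573
```

Request:
step_arm(series=[2,2.1,0,0,0,0,-0.5,3.5,3.6,0.3,0,0,0,-0.5,4.5,4.7,0.7,0,0,0,-0.5,5,5.2,1,0,0,0,-0.5,5,5.2,1,0,0,0,-0.5])

```text
time_s: 13.15
eef_pos: [0.5879, 0.0291, 0.1372]
tool_rot: [-2.901, 1.2, -0.003]
ft_force: [-0.8, 0.0, 0.1]
opening: 0.0583
```

```bash
python3 -c "
from h import *
s=read_state(); print(s['eef_pos'],s['opening'],s['ft_force'])
D=down(np.array([1,-1,0])/2**.5)
print(rel([.589,.031,.09],D))
c=capture('side'); save('s11',cv2.resize(c['frame'][180:400,280:500],None,fx=2.7,fy=2.7))
P=cloud(c); hsv=cv2.cvtColor(c['frame'],cv2.COLOR_RGB2HSV)
m=(hsv[...,0]>8)&(hsv[...,0]<20)&(hsv[...,1]>100)&(P[...,2]>.1)&(P[...,2]<.2)&(abs(P[...,0]-.589)<.06)&(abs(P[...,1]-.035)<.06)
z=P[...,2][m]; print(m.sum(),np.percentile(z,[5,50,95])); zt=np.percentile(z,95); k=m&(abs(P[...,2]-zt)<.004)
print(P[k].mean(0),cv2.minEnclosingCircle(P[k][:,:2].astype(np.float32)))
"
```

```text
[0.58792933 0.02905451 0.13716209] 0.05826534956443668 [-0.75447502  0.04557259  0.12020428]
(array([-0.07, -0.2 ,  4.72]), array([-0.003, -0.001,  0.001]))
1369 [0.13630574 0.15511327 0.16111836]
[0.58818401 0.02987518 0.15820838] ((0.5895364880561829, 0.022368617355823517), 0.03591905161738396)
```

View pics/s11.png

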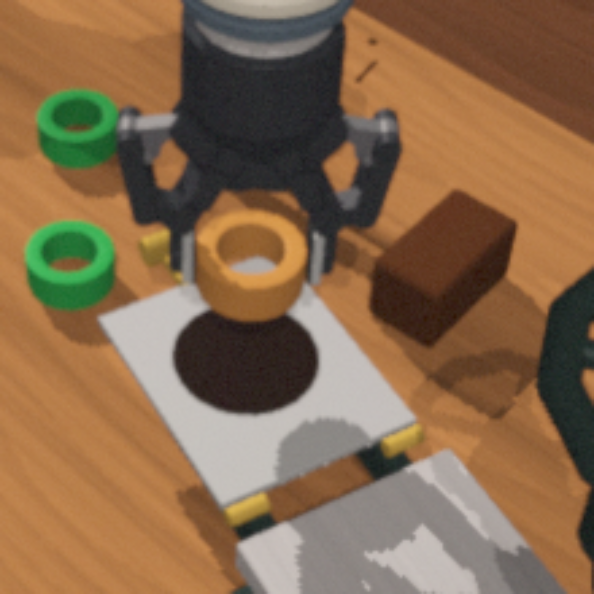

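Request:
step_arm(series=[0,-0.2,1,0,0,0,-0.5,0,-0.2,2.2,0,0,0,-0.5,0,-0.2,3.4,0,0,0,-0.5,0,-0.2,4.3,0,0,0,-0.5,0,-0.2,4.7,0,0,0,-0.5])

```text
time_s: 13.82
eef_pos: [0.5892, 0.0309, 0.0895]
tool_rot: [-2.902, 1.2, -0.001]
ft_force: [0.2, 0.9, -0.2]
opening: 0.0578
```

```bash
python3 -c "
from h import *
s=read_state(); print(s['eef_pos'],s['opening'],s['ft_force'])
D=down(np.array([1,-1,0])/2**.5)
print(rel([.589,.031,.076],D))
c=capture('side'); save('s12',cv2.resize(c['frame'][180:400,280:500],None,fx=2.7,fy=2.7))
"
```

```text
[0.58922049 0.0308812  0.0894706 ] 0.05780723319305544 [ 0.22207414  0.8522964  -0.16288429]
(array([-0.02,  0.01,  1.35]), array([-0.002, -0.   ,  0.001]))
```

View pics/s12.png

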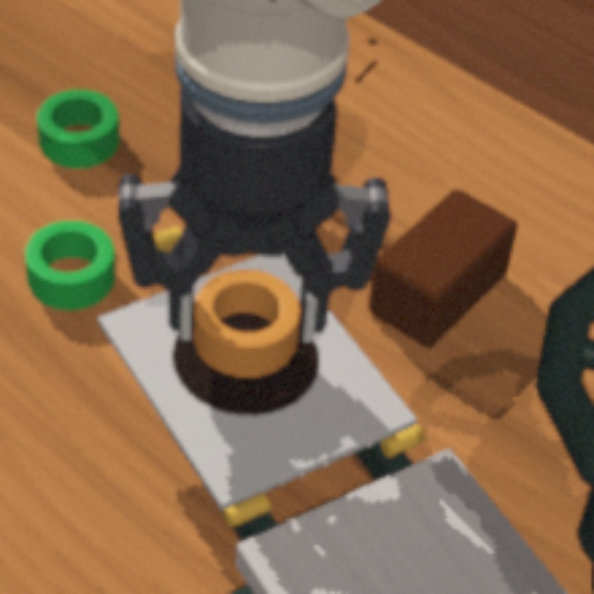

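The ring is centred over the pad, about 14 mm above it. I'll lower it slowly to contact.

Request:
step_arm(series=[0,0,0.4,0,0,0,-0.5,0,0,0.8,0,0,0,-0.5,0,0,1.1,0,0,0,-0.5,0,0,1.3,0,0,0,-0.5,0,0,1.4,0,0,0,-0.5])

```text
time_s: 14.5
eef_pos: [0.5892, 0.0309, 0.0753]
tool_rot: [-2.902, 1.2, -0.001]
ft_force: [-0.2, 0.8, 0.1]
opening: 0.0575
```

Request:
step_arm(series=[0,0,0.05,0,0,0,-0.5,0,0,0.1,0,0,0,-0.5,0,0,0.15,0,0,0,-0.5,0,0,0.2,0,0,0,-0.5,0,0,0.2,0,0,0,-0.5])

```text
time_s: 15.12
eef_pos: [0.5893, 0.0309, 0.075]
tool_rot: [-2.901, 1.2, -0.002]
ft_force: [-5.9, -0.7, 15.8]
opening: 0.058
```

```bash
python3 -c "
from h import *
s=read_state(); print(s['eef_pos'],s['opening'],s['ft_force'])
c=capture('side'); save('s13',cv2.resize(c['frame'][180:400,280:500],None,fx=2.7,fy=2.7))
"
```

```text
[0.58925702 0.03090205 0.07497936] 0.05802860104139162 [-5.86067033 -0.70812157 15.8088501 ]
```

View pics/s13.png

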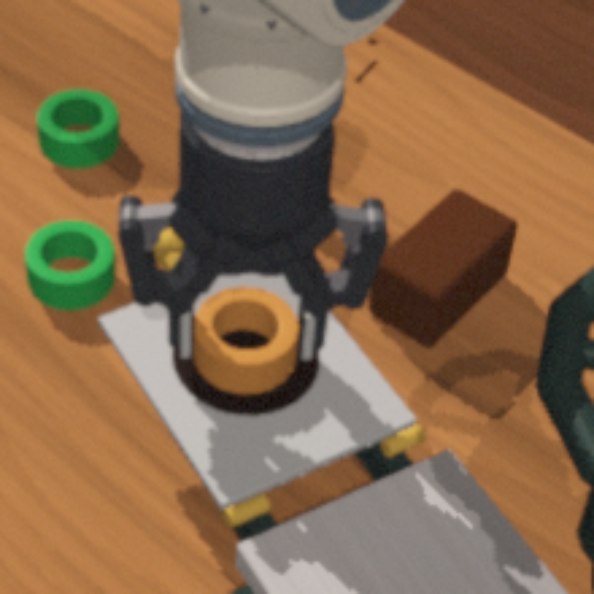

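Contact shows as about 16 N upward. I'll take the load off, then open.

Request:
step_arm(series=[0,0,0,0,0,0,-0.5,0,0,0,0,0,0,0.45,0,0,0,0,0,0,0.6,0,0,0,0,0,0,0.8,0,0,0,0,0,0,1])

```text
time_s: 15.8
eef_pos: [0.5893, 0.0309, 0.0748]
tool_rot: [-2.902, 1.2, -0.002]
ft_force: [0.0, -1.3, -0.4]
opening: 0.0854
```

Request:
step_arm(series=[0,0,-0.5,0,0,0,1,0,0,-2,0,0,0,1,0,0,-5,0,0,0,1,0,0,-9,0,0,0,1,0,0,-13,0,0,0,1])

```text
time_s: 16.42
eef_pos: [0.589, 0.0307, 0.2071]
tool_rot: [-2.901, 1.199, -0.003]
ft_force: [0.1, -0.6, 0.0]
opening: 0.0851
```

Request:
step_arm(series=[-3,-3,0,0,0,0,1,-7,-7,0,0,0,0,1,-11,-11,0,0,0,0,1,-15,-15,0,0,0,0,1,-18,-18,0,0,0,0,1])

```text
time_s: 17.05
eef_pos: [0.5886, 0.2877, 0.2089]
tool_rot: [-2.901, 1.197, -0.004]
ft_force: [0.0, -0.3, 0.1]
opening: 0.0853
```

```bash
python3 -c "
from h import *
s=read_state(); print(s['time_s'],s['eef_pos'],s['opening'],s['ft_force'])
for n in('side','top'):
    c=capture(n); save(n+'14',c['frame'])
    P=cloud(c); hsv=cv2.cvtColor(c['frame'],cv2.COLOR_RGB2HSV); d=P-HINGE; a=d@YD; b=d@XD
    w=(a>.03)&(a<.14)&(abs(b)<.055)
    k=w&(P[...,2]>.09)&(P[...,2]<.103)
    print(n,k.sum(),P[k].mean(0),cv2.minEnclosingCircle(P[k][:,:2].astype(np.float32)))
    l=w&(hsv[...,1]<70)&(abs(P[...,2]-.07)<.012); q=np.c_[a[l],b[l],np.ones(l.sum())]; print('leaf fit',np.linalg.lstsq(q,P[...,2][l],rcond=None)[0])
    q=np.c_[a[k],b[k],np.ones(k.sum())]; print('ring fit',np.linalg.lstsq(q,P[...,2][k],rcond=None)[0])
"
```

```text
17.05 [0.58858239 0.28772497 0.20893074] 0.08525294828774028 [ 0.02055144 -0.3270746   0.06168497]
side 661 [0.58889903 0.03084045 0.09492214] ((0.590019702911377, 0.03203291445970535), 0.030167801305651665)
leaf fit [-0.00927856  0.00115897  0.07080791]
ring fit [0.01086415 0.0060011  0.09403116]
top 454 [0.58987489 0.03333176 0.09668047] ((0.5901316404342651, 0.03335883095860481), 0.029193630442023277)
leaf fit [ 0.00053397 -0.00151576  0.07116561]
ring fit [-0.00185949 -0.00362587  0.09683716]
```

View pics/side14.png

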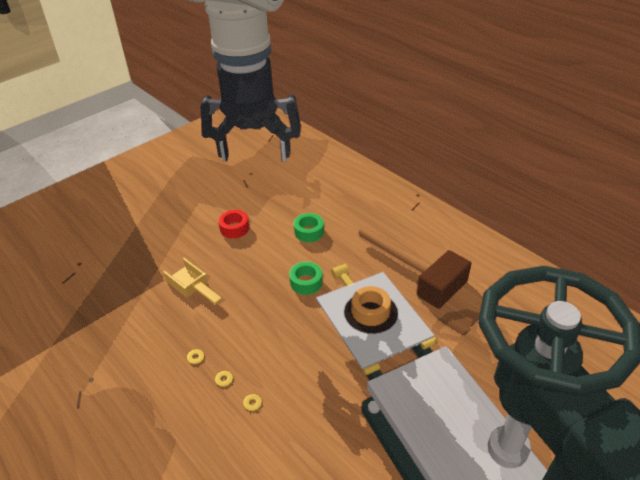

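View pics/top14.png

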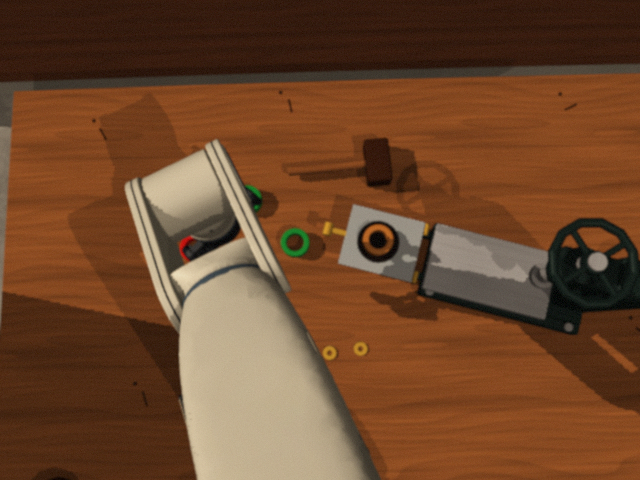

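Both views show the ring flat and within the pad: (371,307) in the side view, (378,241) in the top. It is within about 2.5 mm of the pad's centre, its top is at about 96 mm, the leaf is level, and the gripper is clear and open. The scoop, mallet and washers haven't moved.

```bash
python3 -c "
from h import *
print(job_done())"
```

```text
the job is handed in; nothing more can be done
None
```

The job is handed in after about 17 s of robot time. No verdict was reported, so the results below are from my own checks.

- **Leaf:** I pinched the lug on its flat ends and swung the leaf over at about 0.56 rad/s, slower near the end. I pressed it about 3 mm past level to be sure it was on the stop, then let go. Leaf plane fits after release gave a height of about 71 mm with no tilt from the top camera and about 0.009 rad from the side camera.
- **Ring:** I lowered the neem ring onto the pad until I felt contact at about 16 N, then took the load off and opened the fingers. In the last pictures it lies flat with its top at 95–97 mm (96 expected). Its centre is within about 1–3 mm of the pad's centre, against the 13 mm allowed. The two cameras differ by about 2.5 mm, mainly in y.
- **Everything else:** The gripper is open and well clear, with almost no force reading. The scoop, mallet and washers look unmoved in the side picture. I compared them by eye, not by measurement.

No check failed. The only disagreement was the small offset between the cameras, about what their stated calibration allows.

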